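# Prise the axle clip off a trolley castor with a hooked pick

## Robot

A 6-joint arm with a two-finger parallel gripper is mounted at the origin on the work surface. World frame = base frame: x ahead of the robot, y to its left, z up, the work surface at z = 0. Lengths are in m, angles in rad, forces in N, time in s.
With the tool pointing down it reaches from about 0.4 to 0.825 m from the base axis. Payload 7 kg.
Tool frame: the origin (TCP) lies at the very end of the fingers, on their centre line; the grasp point (between the pads) lies 19 mm behind it; z points along the fingers, y is the line along which they close (so a half turn about z gives the same grasp; the last joint's range is limited). The gripper opens to 88 mm and grips with 3 to 60 N. Pads are 19 mm wide; open, the fingers measure 130 mm over their backs; the gripper's body (78 mm by 193 mm) begins 47 mm behind the grasp point.
Start: joints at [1.552, 0.359, 0.012, 0, -1.224, -0.288], TCP at [0.204, 0.643, 0.227] pointing down, gripper open.
Joint ranges: [-3.07, 3.07], [-1.43, 2.12], [-1.02, 1.25], [-3.03, 1.67], [-3.05, -0], [-3.03, 3.03]. Speed limits (rad/s): [2.39, 2.39, 3.01, 3.14, 3.14, 3.14].

## Interface

Orientations are given as [roll, pitch, yaw] about the fixed x, y, z axes, in that order (R = Rz(yaw) Ry(pitch) Rx(roll)).
In Python, from station import arm gives the robot as it stands. The module is installed in compiled form; this text tells all that it offers.
- The arm moves only by the shell command python3 -m crank 'ROWS' [FORCE]. ROWS is JSON, a list of rows, each an object of numbers: "dx", "dy", "dz": the shift along the world's x, y, z in m; "twist": the turn about the world's z in degrees; "grip": the opening, from -1 (shut) to 1 (fully open). A call has exactly 5 rows; each row is the pose to reach, as a shift and turn from the pose commanded when the call began; what a row does not reach only later rows make up. A row lasts 1/12 s, in which the tool goes at most 41.7 mm and 7.16 degrees, less where a joint would pass 70% of its speed; a pose out of reach is approached as far as the arm can. A call with a gripper value outside its range is refused whole. The fingers move at their own pace and stop on an object; FORCE is the grip in N (left out, the last holds). Time passes only in rows, so rows that repeat a pose let the fingers close, or fill a call up. It gives the time, the measured TCP pose, the force, the opening and the grip force at its end, in the units of the state.
- arm.get_state(): the state, without advancing time (a new reading comes with each control period).
- arm.grab_frame(name): name is "scene" or "side" or "wrist"; returns the picture (400x640x3 uint8, red, green, blue); there is no depth.
- arm.get_calibration(name): a dict with "fx", "fy", "cx", "cy" (pixels), "cam_to_world" (4x4, takes a point from camera to world coordinates); the wrist camera has in their place "tool_from_camera" (4x4, takes a point from camera to tool coordinates, whose origin is the TCP and whose axes are the flange's). Camera axes: x right, y down, z forward; pixel columns grow to the right and rows downward; lengths in m; the calibration is good to about 2 mm. A picture is of the moment at which its call begins: read the wrist's pose just before it. get_calibration takes no time and is no camera call.
- arm.job_done(): hands the job in; it is judged then, once.
The state is a dict: "t": time; "q": joint angles; "qd": joint speeds; "joint_efforts": joint torques, N m; "eef_pos": TCP position; "ee_rot": TCP orientation; "force": force on the tool from outside, world axes, zero at the start; "moment": the same for the moment, N m; "width": finger opening in m; "gripper_force": force on a finger pad.
Only numpy, scipy, OpenCV 4.12 (cv2) and the standard library are available. Lean on these libraries where they do the work, as an engineer would, in place of code of your own. Each camera call takes 0.05 s, during which the arm holds its last target. There are 200 camera calls.

## Task

The sample trolley's castor is in for a new wheel, and its spring-wire clip still holds the wheel on the axle. Take the hooked pick from its rest, hook its point into the clip's loop and, with the pick alone, draw the clip out of the axle groove and off the edge of the wheel so that it drops into the castor's tray, with only a light touch (a few newtons) of the pick on the wheel and axle and no jerking at the clip. Then lay the pick back in the rest as you found it, touching the clip with nothing but the pick and leaving the bench things where they stand.

Things in the scene. Friction and masses are not known exactly. Their poses are not given: they have to be found in the camera images.
- pick: Hooked pick, about 70 g: dull metal square handle 100 x 14 x 14 mm, then a steel shank 5 mm thick on the handle's axis. Origin: centre of the handle (about its centre of mass; grip here, across the sides). +x runs along the handle to the hook at x = 105 mm, where the hook is bent square along -z and ends in a collar that holds the pin.
- pick_hook (a point): Underside of the 5 mm collar at the hook's end, at (105, 0, -16.5) mm in the pick's frame; axes as the pick's. From it a flat-ended pin 3.2 mm thick sticks out along -z, in line with this point. The pin is set by hand: it stands out anywhere from 6 to 22 mm, is not measured, and keeps its length in use.
- rest: Fixed grey rest, foot 110 x 60 mm, two uprights 8 mm thick at x = -36 and +36 mm with open-topped notches 20 mm wide: floor 45 mm above the bench, flared cheeks up to 64 mm. Origin: centre of its underside. The pick starts with its handle in both notches, pick origin 52 mm above the rest's origin, hook towards the rest's +x and pointing down.
- stand: Castor clamped for service, fixed: steel tray from x = -110 to +50, y = -65 to +65 mm (floor 4 mm thick, rim 14 mm high); in it a rubber-tyred wheel lying flat, 64 mm in diameter, its flat upper face 50 mm above the bench, with a stub axle in its middle: above the face a groove 12 mm in diameter, 5.5 mm high, then a head 18 mm in diameter up to 64 mm. Origin: axle's axis at the bench.
- axle (a point): Point on the axle's axis at the wheel's upper face (50 mm above the stand's origin); axes as the stand's.
- clip: Spring clip of round 2.8 mm steel wire, about 30 g, flat on the wheel face in the axle's groove. Origin: its underside, on the axle's axis. Two sprung arms run to +x beside the axle, curled ends at x = 6.5 mm. Towards -x (robot's side, within 17 degrees of the stand's -x; it can turn in the groove) sticks out a closed loop. Drawn along its -x it lets go after about 7 mm, at about 5 to 10 N.
- clip_loop (a point): Middle of the clip's loop: at (-14.5, 0, 1.4) mm in the clip's frame, axes as the clip's. The opening goes through to the wheel face: 13 mm wide in y, from x = -10.4 to -18.6 mm, outer bar centred at x = -20 mm. The bar is round: a pin that is not down on the wheel face (within about 1 mm) slips over it.
- bottle: Bystander: clear sample bottle with white cap, 66 mm in diameter, 106 mm tall; origin at its base.
- cup: Bystander: small white cup, 44 mm in diameter, 50 mm tall; origin at its base.
- spare_wheel: Bystander: the new black-tyred wheel lying flat, 64 mm in diameter, 34 mm high; origin at its base.
- screwdriver: Bystander: screwdriver with blue handle, 170 mm long, lying on the bench; origin under its middle.
- jar: Bystander: clear jar with white lid, 56 mm in diameter, 70 mm tall; origin at its base.
There are look-alikes about, which are no part of the job. What is shaped like the stand but red is not meant.

How it is judged:
On the way, in this order (a step that is already met when the one before it is completed fails the run):
1. the pick is lifted out of its rest by the hand (z of pick in the frame of rest above 0.085 m and contact force between the fingers and pick above 2 N), for 0.2 s.
2. the pick's point is in the clip's loop and pulls, the clip still in its groove (contact force between pick and clip above 2 N and horizontal distance between pick_hook and clip_loop below 0.008 m and horizontal distance between clip and axle below 0.008 m), for 0.04 s.
3. the clip is out of the groove, drawn off the axle (horizontal distance between clip and axle above 0.016 m), for 0.1 s.
At the end, for the whole second after the job is handed in: The clip lies at rest in the tray: more than 30 mm from the axle, inside the rim, below 40 mm. The pick lies at rest in both notches of its rest, hook towards the rest's +x and pointing down (handle within 12 mm lengthwise of where it was, and within 4 mm of its height) (horizontal distance between clip and axle above 0.03 m and height (world z) of clip below 0.04 m and x of clip in the frame of stand between -0.115 and 0.055 m and y of clip in the frame of stand between -0.07 and 0.07 m and linear speed of each of clip, pick below 0.02 m/s and z of pick in the frame of rest between 0.048 and 0.056 m and x of pick in the frame of rest between -0.012 and 0.012 m and x of pick_hook in the frame of rest above 0.08 m and z of pick_hook in the frame of rest below 0.045 m); the robot touches nothing.
It fails at once if the pick bears on the wheel, axle or tray with more than 8 N (contact force between pick and stand above 8 N).
It fails at once if the pick loads the clip with more than 25 N (contact force between pick and clip above 25 N).
It fails at once if the fingers touch the clip (contact force between the fingers and clip above 0.5 N).
It fails at once if one of the bystanders is moved more than 20 mm (distance of any of bottle, cup, spare_wheel, screwdriver, jar from where it was at the start of the episode above 0.02 m).
It also fails if it takes over 69 s, if anything falls off the work surface, if the arm or the gripper's body presses on something with over 40 N, if the wrist force passes 120 N, or if a joint passes its speed limit or range.

## Working session

There is one attempt and no reset: what is moved stays moved. The work goes in short steps, Python scripts to look and compute and a shell command to move; the robot and the scene stay as the last step left them, time stands still between calls to the robot, and variables do not carry over. Pictures are saved under pics/ and viewed, at most 10 in all, crops included, and the job is handed in when it is done.

```bash
mkdir -p pics; cat > h.py <<'E'
import numpy as np, cv2
from scipy.spatial.transform import Rotation as R
from station import arm
def snap(n,f):
    s=arm.get_state(); im=arm.grab_frame(n); cv2.imwrite('pics/'+f+'.png',im[:,:,::-1]); 
    T=np.eye(4);T[:3,:3]=R.from_euler('xyz',s['ee_rot']).as_matrix();T[:3,3]=s['eef_pos']; np.save('pics/'+f+'.npy',T); return im
def cam(n,f=None):
    c=arm.get_calibration(n)
    if n=='wrist': M=np.load('pics/'+f+'.npy')@np.array(c['tool_from_camera'])
    else: M=np.array(c['cam_to_world'])
    return c,M
def px2w(n,u,v,z,f=None):
    c,M=cam(n,f); d=M[:3,:3]@np.array([(u-c['cx'])/c['fx'],(v-c['cy'])/c['fy'],1]); o=M[:3,3]
    return o+d*(z-o[2])/d[2]
def w2px(n,p,f=None):
    c,M=cam(n,f); q=np.linalg.inv(M)@np.append(p,1); return np.array([c['fx']*q[0]/q[2]+c['cx'],c['fy']*q[1]/q[2]+c['cy']])
def crop(f,x,y,w,h,k,out):
    im=cv2.imread('pics/'+f+'.png')[y:y+h,x:x+w]; cv2.imwrite('pics/'+out+'.png',cv2.resize(im,None,fx=k,fy=k,interpolation=cv2.INTER_CUBIC))
E
python3 - <<'E'
from h import *
for n in ['scene','side','wrist']: snap(n,n+'0')
s=arm.get_state(); print(s)
for n in ['scene','side']: 
    c,M=cam(n); print(n,c['fx'],M[:3,3],M[:3,2])
print(arm.get_calibration('wrist'))
a=cv2.imread('pics/scene0.png');b=cv2.imread('pics/side0.png')
E
```

```text
{'t': 0.15, 'q': array([ 1.55211896e+00,  3.59204176e-01,  1.12812354e-02, -2.73844233e-04,
       -1.22409457e+00, -2.88094589e-01]), 'qd': array([ 0.00039897, -0.00199837,  0.00300964,  0.0012739 ,  0.00059355,
       -0.00164007]), 'joint_efforts': array([-3.73362191e-04, -5.83278716e+01,  2.93290669e+01,  7.00126112e+00,
        8.76617327e-03, -1.10492147e-04]), 'eef_pos': array([0.20374944, 0.6431298 , 0.22585139]), 'ee_rot': array([ 3.14034864e+00, -1.00146344e-04, -3.06865107e-01]), 'force': array([-0.57421824, -0.0538245 , -0.24893176]), 'moment': array([0.01741586, 0.0268958 , 0.01742071]), 'gripper_force': 0.0, 'width': 0.08748482744983452}
scene 448.20344639682264 [1.23718983 0.36626169 0.93528535] [-0.54750562 -0.31717908 -0.77436105]
side 362.18257829316343 [ 0.29803817 -0.69781368  0.7076664 ] [ 0.30460148  0.70912591 -0.6358918 ]
{'fx': 358.7384597288578, 'fy': 358.7384597288578, 'cx': 321.33714075555554, 'cy': 198.21712713235573, 'tool_from_camera': array([[-2.10156356e-05, -9.69999678e-01, -2.43106199e-01,
         6.54121278e-02],
       [ 9.99999917e-01, -1.19541177e-04,  3.90525909e-04,
         1.40378380e-03],
       [-4.07871207e-04, -2.43106171e-01,  9.69999600e-01,
        -1.58641961e-01],
       [ 0.00000000e+00,  0.00000000e+00,  0.00000000e+00,
         1.00000000e+00]])}
```

View pics/scene0.png

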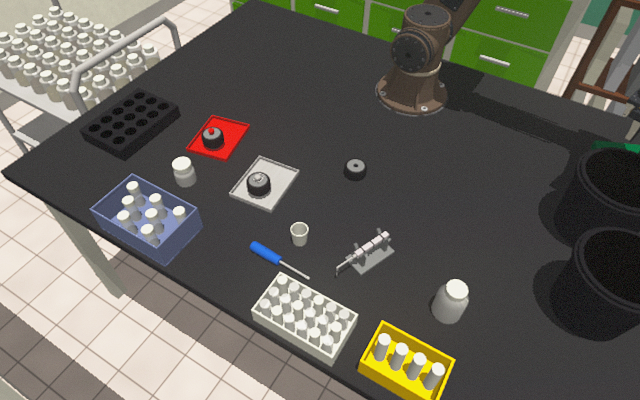

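View pics/side0.png

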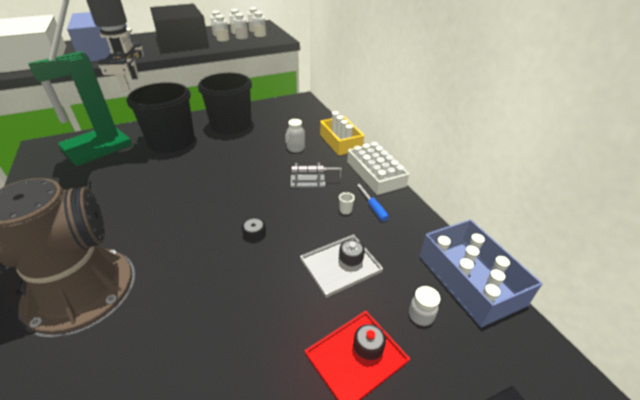

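The scene picture shows these candidates for the stand: the grey tray with its wheel at (258,184), the red look-alike at (213,137) and the loose spare wheel at (355,169). I choose the grey one. The rest with the pick is at (368,248), with the hook end near (338,272). The side picture shows the stand at (350,252) and the rest at (308,175).

```bash
python3 - <<'E'
from h import *
crop('scene0',325,215,80,70,5,'a');crop('scene0',225,150,80,70,5,'b')
a=cv2.imread('pics/a.png');b=cv2.imread('pics/b.png');cv2.imwrite('pics/ab.png',np.hstack([a,b]))
for p in [(368,248)]: print(px2w('scene',*p,0.052))
print(px2w('scene',258,182,.064),px2w('side',350,245,.064))
E
```

```text
[0.67001473 0.17378426 0.052     ]
[ 0.64386799 -0.16172945  0.064     ] [ 0.62212729 -0.17957346  0.064     ]
```

View pics/ab.png

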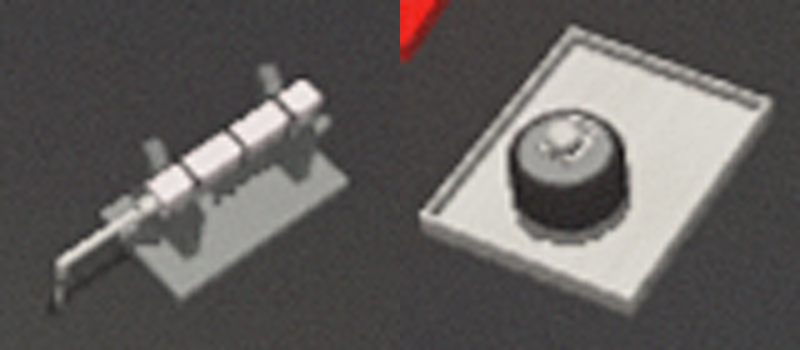

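The left half shows the pick's handle from (310,93) to (165,195) and its bend at (62,265). The right half shows the grey stand, with the axle head at (565,130) and the clip on its +x, near side; the task puts the clip loop on the robot's side.

```bash
python3 - <<'E'
from h import *
f=lambda n,x,y,z,ox,oy:px2w(n,ox+x/5,oy+y/5,z)
A=f('scene',308,93,.059,325,215);B=f('scene',168,190,.059,325,215);C=f('scene',62,265,.0545,325,215)
print(A,B,C,np.linalg.norm(A-B),np.degrees(np.arctan2(*(C-A)[1::-1])))
for p in [(572,32),(768,103),(630,308),(425,222)]: print(f('scene',p[0]-400,p[1],.014,225,150))
h=f('scene',565,130,.064,225,150);print(h)
E
```

```text
[0.61445663 0.19470031 0.059     ] [0.69822112 0.16297513 0.059     ] [0.75626999 0.13956802 0.0545    ] 0.08957106867822794 -21.244414458287878
[ 0.5268833 -0.2469507  0.014    ]
[ 0.51501786 -0.12004927  0.014     ]
[ 0.6763579  -0.10235241  0.014     ]
[ 0.68547696 -0.22975991  0.014     ]
[0.51622758 0.00547509 0.064     ]
```

```bash
python3 -m crank '[{"dx":0.028,"dy":-0.03},{"dx":0.056,"dy":-0.06},{"dx":0.084,"dy":-0.09},{"dx":0.112,"dy":-0.12},{"dx":0.14,"dy":-0.15,"twist":-3.5}]'
python3 -m crank '[{"dx":0.028,"dy":-0.03},{"dx":0.056,"dy":-0.06},{"dx":0.084,"dy":-0.09},{"dx":0.112,"dy":-0.12},{"dx":0.14,"dy":-0.15}]'
python3 -m crank '[{"dx":0.028,"dy":-0.03},{"dx":0.056,"dy":-0.06},{"dx":0.084,"dy":-0.09},{"dx":0.112,"dy":-0.12},{"dx":0.14,"dy":-0.155,"dz":-0.02}]'
python3 -m crank '[{"dx":0.01},{"dx":0.01},{"dx":0.01},{"dx":0.01},{"dx":0.01}]'
python3 - <<'E'
from h import *
snap('wrist','w1');print(arm.get_state()['ee_rot'])
E
```

```text
[ 3.14063227e+00 -1.19259853e-04 -3.06842791e-01]invalid input at $[0]: expected keys dx, dy, dz, twist, grip
invalid input at $[0]: expected keys dx, dy, dz, twist, grip
invalid input at $[0]: expected keys dx, dy, dz, twist, grip
invalid input at $[0]: expected keys dx, dy, dz, twist, grip
```

View pics/w1.png

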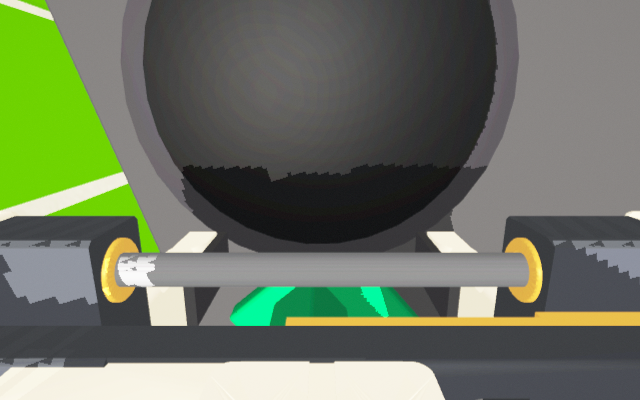

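The wrist picture shows a black bin ahead (+x) of the start pose and the green stand below. The rows were refused because every key has to be given. I'll check where the bin is before crossing.

```bash
python3 - <<'E'
from h import *
for p in [(165,145),(138,140),(195,140),(228,128),(202,122),(252,122)]: print(p,px2w('side',*p,0.0)[:2])
print(px2w('scene',555,235,0),px2w('scene',545,320,0))
E
```

```text
(165, 145) [0.25625433 0.59310191]
(138, 140) [0.16551283 0.67114855]
(195, 140) [0.36531171 0.58656685]
(228, 128) [0.50269651 0.63067776]
(202, 122) [0.41573875 0.72271552]
(252, 122) [0.60546604 0.64249273]
[0.35074936 0.5545779  0.        ] [0.60185539 0.58802518 0.        ]
```

```bash
python3 -m crank '[{"dx":0.0,"dy":-0.03,"dz":0.028,"twist":0,"grip":1},{"dx":0.0,"dy":-0.06,"dz":0.056,"twist":0,"grip":1},{"dx":0.02,"dy":-0.09,"dz":0.07,"twist":0,"grip":1},{"dx":0.055,"dy":-0.11,"dz":0.07,"twist":0,"grip":1},{"dx":0.09,"dy":-0.13,"dz":0.07,"twist":-3.5,"grip":1}]'
python3 -m crank '[{"dx":0.03,"dy":-0.028,"dz":0,"twist":0,"grip":1},{"dx":0.06,"dy":-0.056,"dz":0,"twist":0,"grip":1},{"dx":0.09,"dy":-0.084,"dz":0,"twist":0,"grip":1},{"dx":0.12,"dy":-0.112,"dz":0,"twist":0,"grip":1},{"dx":0.15,"dy":-0.14,"dz":0,"twist":0,"grip":1}]'
python3 -m crank '[{"dx":0.03,"dy":-0.028,"dz":0,"twist":0,"grip":1},{"dx":0.06,"dy":-0.056,"dz":0,"twist":0,"grip":1},{"dx":0.09,"dy":-0.084,"dz":-0.01,"twist":0,"grip":1},{"dx":0.12,"dy":-0.112,"dz":-0.03,"twist":0,"grip":1},{"dx":0.15,"dy":-0.14,"dz":-0.05,"twist":0,"grip":1}]'
python3 -m crank '[{"dx":0.03,"dy":-0.025,"dz":-0.02,"twist":0,"grip":1},{"dx":0.05,"dy":-0.05,"dz":-0.04,"twist":0,"grip":1},{"dx":0.05,"dy":-0.05,"dz":-0.06,"twist":0,"grip":1},{"dx":0.05,"dy":-0.05,"dz":-0.06,"twist":0,"grip":1},{"dx":0.05,"dy":-0.05,"dz":-0.06,"twist":0,"grip":1}]'
python3 - <<'E'
from h import *
snap('wrist','w2')
E
```

```text
t: 0.62
eef_pos: [0.294, 0.5128, 0.2987]
ee_rot: [-3.138, 0.001, -0.364]
force: [0.8, 0.3, -0.5]
width: 0.0872
gripper_force: 0.0
t: 1.03
eef_pos: [0.4449, 0.3718, 0.2967]
ee_rot: [-3.141, 0.0, -0.368]
force: [0.8, 0.7, -0.3]
width: 0.0876
gripper_force: 0.0
t: 1.45
eef_pos: [0.5897, 0.2372, 0.2504]
ee_rot: [-3.14, -0.001, -0.368]
force: [0.6, 0.5, 0.9]
width: 0.0877
gripper_force: 0.0
t: 1.87
eef_pos: [0.6377, 0.188, 0.1892]
ee_rot: [3.139, 0.002, -0.369]
force: [0.2, 0.7, 2.1]
width: 0.0874
gripper_force: 0.0
```

View pics/w2.png

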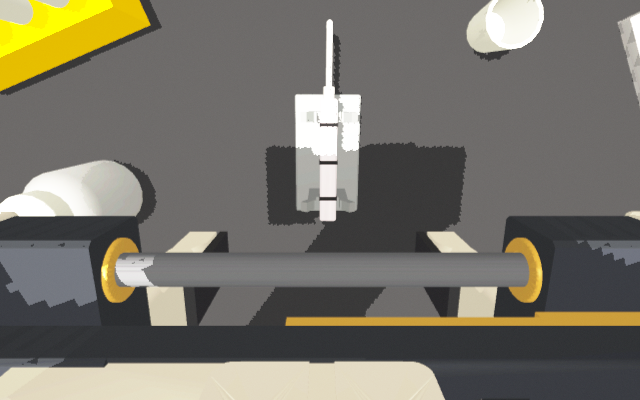

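The wrist picture shows the handle's rear end at (328,219), its front at (329,97) and the bend at (330,23). The bottle at (90,190) and the cup at (505,22) are clear of the fingers.

```bash
python3 - <<'E'
from h import *
A=px2w('wrist',328,219,.059,'w2');B=px2w('wrist',329,97,.059,'w2');C=px2w('wrist',330,24,.0545,'w2')
u=(C-A)[:2]/np.linalg.norm((C-A)[:2])
print(A,B,C,np.linalg.norm(A-B),np.degrees(np.arctan2(u[1],u[0])))
print(A[:2]+50*u/1000,C[:2]-.107*u, arm.get_state()['eef_pos'])
E
```

```text
[0.61156378 0.19013883 0.059     ] [0.70374796 0.15416013 0.059     ] [0.75288804 0.13454461 0.0545    ] 0.09895650378859773 -21.47371365006575
[0.65809307 0.17183511] [0.65331538 0.17371456] [0.63831578 0.18896376 0.19093269]
```

```bash
python3 -m crank '[{"dx":0.022,"dy":-0.017,"dz":0,"twist":0,"grip":1},{"dx":0.022,"dy":-0.017,"dz":-0.03,"twist":0,"grip":1},{"dx":0.022,"dy":-0.017,"dz":-0.06,"twist":0,"grip":1},{"dx":0.022,"dy":-0.017,"dz":-0.08,"twist":0,"grip":1},{"dx":0.022,"dy":-0.017,"dz":-0.09,"twist":0,"grip":1}]'
python3 -m crank '[{"dx":0,"dy":0,"dz":-0.02,"twist":0,"grip":1},{"dx":0,"dy":0,"dz":-0.04,"twist":0,"grip":1},{"dx":0,"dy":0,"dz":-0.055,"twist":0,"grip":1},{"dx":0,"dy":0,"dz":-0.065,"twist":0,"grip":1},{"dx":0,"dy":0,"dz":-0.066,"twist":0,"grip":0}]' 20
python3 -m crank '[{"dx":0,"dy":0,"dz":0,"twist":0,"grip":-0.6},{"dx":0,"dy":0,"dz":0,"twist":0,"grip":-0.8},{"dx":0,"dy":0,"dz":0,"twist":0,"grip":-1},{"dx":0,"dy":0,"dz":0,"twist":0,"grip":-1},{"dx":0,"dy":0,"dz":0,"twist":0,"grip":-1}]' 60
```

```text
t: 2.33
eef_pos: [0.6593, 0.1728, 0.0995]
ee_rot: [3.141, 0.001, -0.366]
force: [0.0, -0.0, -0.8]
width: 0.0877
gripper_force: 0.0
t: 2.75
eef_pos: [0.6599, 0.1725, 0.0339]
ee_rot: [3.141, 0.0, -0.367]
force: [-0.9, -0.4, 0.0]
width: 0.0846
gripper_force: 0.0
t: 3.17
eef_pos: [0.6607, 0.1719, 0.0352]
ee_rot: [-3.141, -0.001, -0.368]
force: [0.4, -0.5, 0.2]
width: 0.0533
gripper_force: 0.0
```

Remember this grasp pose (0.660, 0.1722, 0.034). Closing continues.

```bash
python3 -m crank '[{"dx":0,"dy":0,"dz":0,"twist":0,"grip":-1},{"dx":0,"dy":0,"dz":0,"twist":0,"grip":-1},{"dx":0,"dy":0,"dz":0,"twist":0,"grip":-1},{"dx":0,"dy":0,"dz":0,"twist":0,"grip":-1},{"dx":0,"dy":0,"dz":0,"twist":0,"grip":-1}]'
python3 -m crank '[{"dx":0,"dy":0,"dz":0,"twist":0,"grip":-1},{"dx":0,"dy":0,"dz":0,"twist":0,"grip":-1},{"dx":0,"dy":0,"dz":0,"twist":0,"grip":-1},{"dx":0,"dy":0,"dz":0,"twist":0,"grip":-1},{"dx":0,"dy":0,"dz":0,"twist":0,"grip":-1}]'

```

```text
t: 3.58
eef_pos: [0.6603, 0.1717, 0.0343]
ee_rot: [3.142, 0.0, -0.368]
force: [-0.1, -0.2, -0.0]
width: 0.0194
gripper_force: 0.0
t: 4.0
eef_pos: [0.6603, 0.1717, 0.0343]
ee_rot: [3.142, -0.0, -0.368]
force: [-0.0, -0.5, -1.4]
width: 0.0135
gripper_force: 60.0
```

```bash
python3 -m crank '[{"dx":0,"dy":0,"dz":0.01,"twist":0,"grip":-1},{"dx":0,"dy":0,"dz":0.035,"twist":0,"grip":-1},{"dx":0,"dy":0,"dz":0.07,"twist":0,"grip":-1},{"dx":0,"dy":0,"dz":0.1,"twist":0,"grip":-1},{"dx":0,"dy":0,"dz":0.13,"twist":0,"grip":-1}]'
python3 -m crank '[{"dx":-0.01,"dy":-0.035,"dz":0.005,"twist":4,"grip":-1},{"dx":-0.02,"dy":-0.07,"dz":0.005,"twist":9,"grip":-1},{"dx":-0.03,"dy":-0.105,"dz":0.005,"twist":14,"grip":-1},{"dx":-0.04,"dy":-0.14,"dz":0.005,"twist":19,"grip":-1},{"dx":-0.05,"dy":-0.175,"dz":0.005,"twist":24,"grip":-1}]'
python3 -m crank '[{"dx":-0.01,"dy":-0.035,"dz":0,"twist":3,"grip":-1},{"dx":-0.02,"dy":-0.07,"dz":0,"twist":3,"grip":-1},{"dx":-0.03,"dy":-0.105,"dz":0,"twist":3,"grip":-1},{"dx":-0.04,"dy":-0.13,"dz":-0.01,"twist":3,"grip":-1},{"dx":-0.04,"dy":-0.135,"dz":-0.02,"twist":3,"grip":-1}]'
python3 -m crank '[{"dx":0,"dy":0,"dz":0,"twist":0,"grip":-1},{"dx":0,"dy":0,"dz":0,"twist":0,"grip":-1},{"dx":0,"dy":0,"dz":0,"twist":0,"grip":-1},{"dx":0,"dy":0,"dz":0,"twist":0,"grip":-1},{"dx":0,"dy":0,"dz":0,"twist":0,"grip":-1}]'
python3 - <<'E'
from h import *
snap('wrist','w3');print(arm.get_state()['eef_pos'],arm.get_state()['ee_rot'])
print(w2px('wrist',[.6307,-.1716,.064],'w3'))
E
```

```text
t: 4.42
eef_pos: [0.6601, 0.1716, 0.1667]
ee_rot: [-3.141, -0.0, -0.368]
force: [1.4, 0.0, -0.7]
width: 0.0132
gripper_force: 60.0
t: 4.83
eef_pos: [0.6094, -0.0047, 0.1703]
ee_rot: [-3.141, -0.001, 0.056]
force: [0.2, -0.3, -0.5]
width: 0.0138
gripper_force: 60.0
t: 5.25
eef_pos: [0.5686, -0.1417, 0.1505]
ee_rot: [3.141, -0.001, 0.1]
force: [-0.6, 1.0, -1.2]
width: 0.0132
gripper_force: 60.0
t: 5.67
eef_pos: [0.571, -0.1373, 0.1498]
ee_rot: [3.142, -0.001, 0.105]
force: [0.2, -0.6, -1.7]
width: 0.0131
gripper_force: 60.0
[ 0.57082884 -0.13738648  0.1497225 ] [ 3.14157033e+00 -6.73841239e-04  1.04749054e-01]
[379.47694774 122.243116  ]
```

View pics/w3.png

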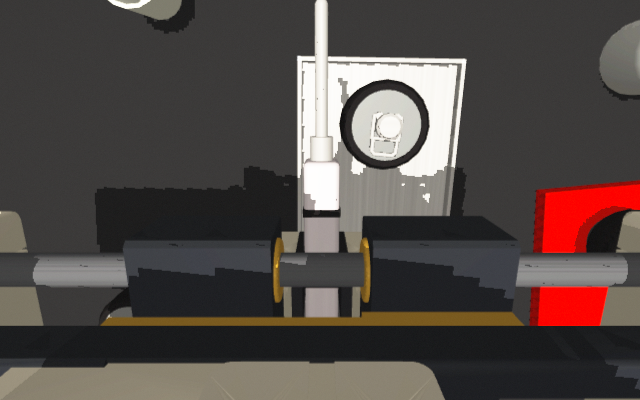

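The wrist picture shows the wheel at (384,124), the axle head at about (389,126) and the loop pointing down to (383,150). The pick's shank is at u≈321. A crop will give the loop.

```bash
python3 - <<'E'
from h import *
crop('w3',335,75,100,98,6,'w3c')
E
```

```text
(no output)
```

View pics/w3c.png

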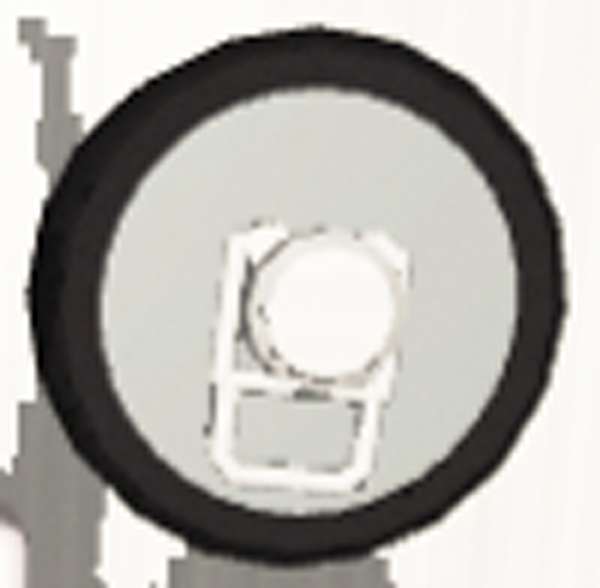

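The crop shows the loop opening centred at about (297,433), the outer bar at about (293,478), the curled ends near (262,238) and (388,256), and the head's centre at (322,307).

```bash
python3 - <<'E'
from h import *
P=lambda x,y,z:px2w('wrist',335+x/6,75+y/6,z,'w3')
h=P(322,307,.064);L=P(297,433,.0514);B=P(293,478,.0514);K=P(300,386,.0514);E=P(325,247,.0514)
for n,v in zip('hLBKE',[h,L,B,K,E]): print(n,v)
d=(E-B)[:2];print(np.linalg.norm(d),np.degrees(np.arctan2(d[1],d[0])))
d=(h-L)[:2];print(np.linalg.norm(d),np.degrees(np.arctan2(d[1],d[0])))
d=(K-L)[:2];print(np.linalg.norm(d),np.degrees(np.arctan2(d[1],d[0])))
l=P(222,440,.0514);r=P(368,440,.0514);d=(l-r)[:2];print(np.linalg.norm(d))
w=P(312,300,.05);print('wheel',w)
E
```

```text
h [ 0.6287981  -0.17808514  0.064     ]
L [ 0.61358918 -0.17970894  0.0514    ]
B [ 0.60823882 -0.180021    0.0514    ]
K [ 0.61910542 -0.17924778  0.0514    ]
E [ 0.63528279 -0.17978038  0.0514    ]
0.027045041046658672 0.5097739850305862
0.015295366763079176 6.0941669619614895
0.0055354832887498035 4.778873670139027
0.017377709929895135
wheel [ 0.6290962  -0.17943211  0.05      ]
```

```bash
python3 - <<'E'
from h import *
c=arm.get_calibration('wrist');M=np.linalg.inv(np.array(c['tool_from_camera']))
def t2p(p):
    q=M@np.append(p,1);return np.round([c['fx']*q[0]/q[2]+c['cx'],c['fy']*q[1]/q[2]+c['cy']],1)
for x in [.098,.1,.102,.104,.106,.108]: print(x,t2p([x,0,-.0205]),t2p([x,0,-.018]))
for x in [.042,.044,.046,.048]: print('front',x,t2p([x,0,-.025]))
im=cv2.imread('pics/w3.png');print(im[0:10,321].tolist(), im[3,305:340,1]); print(im[125:170:1,308,1])
E
```

```text
0.098 [317.1  10.8] [317.1  12.6]
0.1 [317.    4.5] [317.1   6.5]
0.102 [317.   -1.8] [3.171e+02 3.000e-01]
0.104 [317.   -8.2] [317.1  -6. ]
0.106 [317.  -14.6] [317.1 -12.3]
0.108 [317.  -21.1] [317.1 -18.6]
front 0.042 [317.4 170.7]
front 0.044 [317.3 165.4]
front 0.046 [317.3 160.1]
front 0.048 [317.3 154.8]
[[238, 243, 245], [241, 246, 248], [245, 249, 250], [248, 251, 252], [249, 251, 252], [249, 251, 252], [249, 251, 252], [249, 251, 252], [249, 251, 252], [249, 251, 252]] [ 56  59  57  57  56  57  58  58  59  86 183 228 238 243 246 249 251 247
 242 235 224 199 155  58  59  56  57  57  57  58  56  57  57  59  57]
[250 250 250 250 250 250 250 250 250 250 250 250 250 250 249 249 250 250
 250 250 249 250 249 249 249 249 249 249 249 249 249 249 245 192 136 146
 167 211 241 249 251 253 254 254 254]
```

```bash
python3 -m crank '[{"dx":-0.02,"dy":-0.01,"dz":0,"twist":-2,"grip":-1},{"dx":-0.045,"dy":-0.02,"dz":0,"twist":-4,"grip":-1},{"dx":-0.059,"dy":-0.029,"dz":-0.01,"twist":-4,"grip":-1},{"dx":-0.059,"dy":-0.029,"dz":-0.035,"twist":-4,"grip":-1},{"dx":-0.059,"dy":-0.029,"dz":-0.06,"twist":-4,"grip":-1}]'
python3 -m crank '[{"dx":0,"dy":0,"dz":-0.005,"twist":0,"grip":-1},{"dx":0,"dy":0,"dz":-0.01,"twist":0,"grip":-1},{"dx":0,"dy":0,"dz":-0.012,"twist":0,"grip":-1},{"dx":0,"dy":0,"dz":-0.012,"twist":0,"grip":-1},{"dx":0,"dy":0,"dz":-0.012,"twist":0,"grip":-1}]'
python3 -m crank '[{"dx":0,"dy":0,"dz":0,"twist":0,"grip":-1},{"dx":0,"dy":0,"dz":0,"twist":0,"grip":-1},{"dx":0,"dy":0,"dz":0,"twist":0,"grip":-1},{"dx":0,"dy":0,"dz":0,"twist":0,"grip":-1},{"dx":0,"dy":0,"dz":0,"twist":0,"grip":-1}]'
python3 - <<'E'
from h import *
for n in ['scene','side','wrist']: snap(n,n[0]+'4')
s=arm.get_state();print(s['eef_pos'],s['force'],s['moment'])
T=np.load('pics/w4.npy');
for L in [0,.006,.022]:
  p=(T@[.1015,0,-.0015+L,1])[:3]; print(L,p,w2px('scene',p),w2px('side',p))
crop('s4',0,0,10,10,1,'x')
E
python3 - <<'E'
import sys; sys.path.insert(0,'.')
from h import *
# side frame and scene frame share the initial 's': regrab
snap('scene','sc4');snap('side','sd4')
T=np.load('pics/sc4.npy');p=(T@[.1015,0,0,1])[:3]
o=[]
for n,f in [('scene','sc4'),('side','sd4')]:
    u,v=w2px(n,p).astype(int); print(u-25,v-22); crop(f,u-25,v-22,50,44,8,f+'c'); o.append(cv2.imread('pics/'+f+'c.png'))
cv2.imwrite('pics/c4.png',np.hstack(o))
E
```

```text
t: 6.13
eef_pos: [0.5119, -0.1673, 0.0903]
ee_rot: [3.142, -0.004, 0.034]
force: [0.5, 0.4, -1.0]
width: 0.0136
gripper_force: 60.0
t: 6.55
eef_pos: [0.5122, -0.1672, 0.0783]
ee_rot: [3.141, -0.001, 0.034]
force: [0.7, -0.0, 0.5]
width: 0.0133
gripper_force: 60.0
t: 6.97
eef_pos: [0.5113, -0.1673, 0.0775]
ee_rot: [3.142, -0.0, 0.034]
force: [0.2, 0.2, -1.5]
width: 0.0138
gripper_force: 60.0
[ 0.51125327 -0.16734525  0.07730835] [ 0.4232474   0.37545743 -0.26062876] [ 0.00225393 -0.00820163 -0.01590926]
0 [ 0.61270365 -0.16393186  0.07886209] [263.79042054 170.31717599] [343.93010781 237.49136582]
0.006 [ 0.61270411 -0.16393181  0.07286209] [263.97991697 171.88986554] [343.78445153 239.23097505]
0.022 [ 0.61270532 -0.1639317   0.05686209] [264.47800877 176.02368379] [343.40215226 243.7968702 ]
238 148
318 215
```

View pics/c4.png

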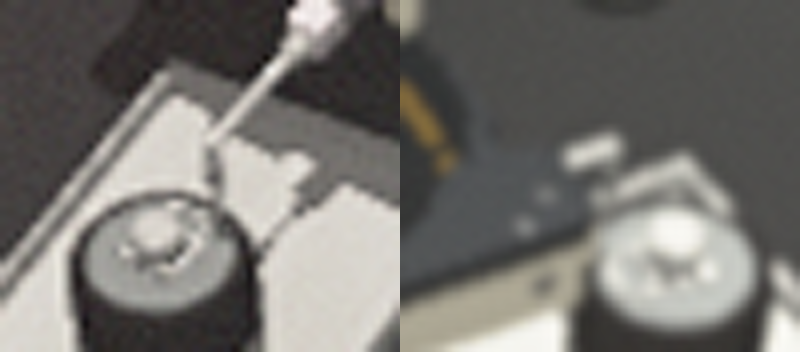

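The picture shows the bend at about (264.5,165) and the pin's end at about (265,174) in the scene, so the pin is roughly 15 mm long. I'll touch down beside the loop, using the wrist moment as a sensitive contact detector.

```bash
cat > chk.py <<'E'
import sys
from station import arm
import numpy as np
s=arm.get_state();m=s['moment'];print(np.round(s['eef_pos'],4),np.round(s['force'],1),np.round(m,3))
sys.exit(int(np.linalg.norm(m[:2])>float(sys.argv[1])))
E
D() { python3 chk.py 0.12; }
python3 -m crank '[{"dx":0,"dy":0,"dz":-0.001,"twist":0,"grip":-1},{"dx":0,"dy":0,"dz":-0.002,"twist":0,"grip":-1},{"dx":0,"dy":0,"dz":-0.003,"twist":0,"grip":-1},{"dx":0,"dy":0,"dz":-0.004,"twist":0,"grip":-1},{"dx":0,"dy":0,"dz":-0.005,"twist":0,"grip":-1}]' >/dev/null && D &&
python3 -m crank '[{"dx":0,"dy":0,"dz":-0.0005,"twist":0,"grip":-1},{"dx":0,"dy":0,"dz":-0.001,"twist":0,"grip":-1},{"dx":0,"dy":0,"dz":-0.0015,"twist":0,"grip":-1},{"dx":0,"dy":0,"dz":-0.002,"twist":0,"grip":-1},{"dx":0,"dy":0,"dz":-0.002,"twist":0,"grip":-1}]' >/dev/null && D &&
python3 -m crank '[{"dx":0,"dy":0,"dz":-0.0003,"twist":0,"grip":-1},{"dx":0,"dy":0,"dz":-0.0006,"twist":0,"grip":-1},{"dx":0,"dy":0,"dz":-0.001,"twist":0,"grip":-1},{"dx":0,"dy":0,"dz":-0.001,"twist":0,"grip":-1},{"dx":0,"dy":0,"dz":-0.001,"twist":0,"grip":-1}]' >/dev/null && D &&
python3 -m crank '[{"dx":0,"dy":0,"dz":-0.0003,"twist":0,"grip":-1},{"dx":0,"dy":0,"dz":-0.0006,"twist":0,"grip":-1},{"dx":0,"dy":0,"dz":-0.001,"twist":0,"grip":-1},{"dx":0,"dy":0,"dz":-0.001,"twist":0,"grip":-1},{"dx":0,"dy":0,"dz":-0.001,"twist":0,"grip":-1}]' >/dev/null && D &&
python3 -m crank '[{"dx":0,"dy":0,"dz":-0.0003,"twist":0,"grip":-1},{"dx":0,"dy":0,"dz":-0.0006,"twist":0,"grip":-1},{"dx":0,"dy":0,"dz":-0.001,"twist":0,"grip":-1},{"dx":0,"dy":0,"dz":-0.001,"twist":0,"grip":-1},{"dx":0,"dy":0,"dz":-0.001,"twist":0,"grip":-1}]' >/dev/null && D &&
python3 -m crank '[{"dx":0,"dy":0,"dz":-0.0003,"twist":0,"grip":-1},{"dx":0,"dy":0,"dz":-0.0006,"twist":0,"grip":-1},{"dx":0,"dy":0,"dz":-0.001,"twist":0,"grip":-1},{"dx":0,"dy":0,"dz":-0.001,"twist":0,"grip":-1},{"dx":0,"dy":0,"dz":-0.001,"twist":0,"grip":-1}]' >/dev/null && D &&
python3 -m crank '[{"dx":0,"dy":0,"dz":-0.0003,"twist":0,"grip":-1},{"dx":0,"dy":0,"dz":-0.0006,"twist":0,"grip":-1},{"dx":0,"dy":0,"dz":-0.001,"twist":0,"grip":-1},{"dx":0,"dy":0,"dz":-0.001,"twist":0,"grip":-1},{"dx":0,"dy":0,"dz":-0.001,"twist":0,"grip":-1}]' >/dev/null && D &&
python3 -m crank '[{"dx":0,"dy":0,"dz":-0.0003,"twist":0,"grip":-1},{"dx":0,"dy":0,"dz":-0.0006,"twist":0,"grip":-1},{"dx":0,"dy":0,"dz":-0.001,"twist":0,"grip":-1},{"dx":0,"dy":0,"dz":-0.001,"twist":0,"grip":-1},{"dx":0,"dy":0,"dz":-0.001,"twist":0,"grip":-1}]' >/dev/null && D
```

```text
[ 0.5112 -0.1673  0.0721] [ 0.5 -0.5 -1.2] [-0.041 -0.068  0.004]
[ 0.5112 -0.1673  0.0702] [-0.1 -0.2  0.2] [-0.019  0.015  0.031]
[ 0.5112 -0.1673  0.0693] [-0.7 -0.2 -1.1] [-0.022  0.021  0.009]
[ 0.5113 -0.1673  0.0683] [ 0.1  0.8 -1.1] [-0.064 -0.014  0.037]
[ 0.5113 -0.1673  0.0673] [-1.  -0.6 -1.6] [-0.045 -0.043 -0.055]
[ 0.5112 -0.1674  0.0664] [-0.7  0.6  1.5] [0.027 0.307 0.024]
```

```bash
for i in 1 2; do python3 -m crank '[{"dx":0,"dy":0,"dz":0,"twist":0,"grip":-1},{"dx":0,"dy":0,"dz":0,"twist":0,"grip":-1},{"dx":0,"dy":0,"dz":0,"twist":0,"grip":-1},{"dx":0,"dy":0,"dz":0,"twist":0,"grip":-1},{"dx":0,"dy":0,"dz":0,"twist":0,"grip":-1}]'>/dev/null;python3 chk.py 1; done
```

```text
[ 0.5112 -0.1673  0.0663] [-1.5 -0.7  1.9] [-0.027  0.362 -0.006]
[ 0.5114 -0.1673  0.0663] [-0.9  0.5  1.1] [-0.075  0.16  -0.027]
```

```bash
D() { python3 chk.py 0.15; }
python3 -m crank '[{"dx":0,"dy":0,"dz":0.003,"twist":0,"grip":-1},{"dx":0,"dy":0,"dz":0.006,"twist":0,"grip":-1},{"dx":0.001,"dy":-0.007,"dz":0.006,"twist":0,"grip":-1},{"dx":0.001,"dy":-0.0143,"dz":0.006,"twist":0,"grip":-1},{"dx":0.001,"dy":-0.0143,"dz":0.006,"twist":0,"grip":-1}]' >/dev/null; D
python3 - <<'E'
from h import *
snap('wrist','w5');crop('w5',240,0,160,100,5,'w5c')
E
```

```text
[ 0.5123 -0.1827  0.0723] [ 0.   0.3 -2. ] [-0.087 -0.043  0.035]
```

View pics/w5c.png

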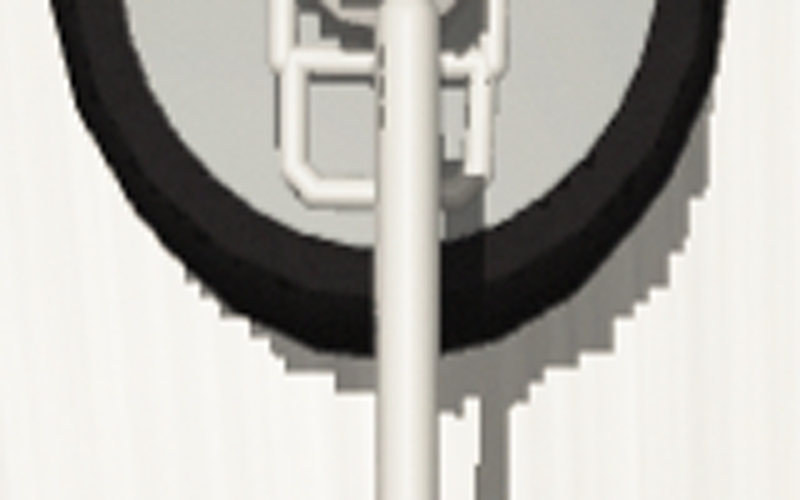

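The crop shows the shank ending at about (408,0), the loop's crossbar centred at y≈62, the outer bar at y≈192 and the side bars' inner edges at x≈307 and 468. The shank is about 2 mm to the right (−y) of the loop's middle.

```bash
python3 - <<'E'
from h import *
f='w5';T=np.load('pics/w5.npy');Ti=np.linalg.inv(T)
for n,x,y in [('cross',385,62),('outer',345,192),('sideL',295,120),('sideR',480,120)]:
    p=px2w('wrist',240+x/5,y/5,.0514,f); print(n,p,(Ti@np.append(p,1))[:3])
c,M=cam('wrist',f)
for x in [.100,.1015,.103,.104]: print(x,w2px('wrist',(T@[x,.0017,-.0205,1])[:3],f))
im=cv2.imread('pics/w5.png');print(im[0:14,321].tolist()); 
E
```

```text
cross [ 0.6196432 -0.1787339  0.0514   ] [ 0.10737408 -0.00045048  0.02087015]
outer [ 0.60851653 -0.17535333  0.0514    ] [ 0.0963647  -0.00419541  0.02086881]
sideL [ 0.61450455 -0.17060647  0.0514    ] [ 0.10250571 -0.00874263  0.020869  ]
sideR [ 0.61506592 -0.18761296  0.0514    ] [0.10250707 0.00827313 0.02087043]
0.1 [321.87131698   4.85042356]
0.1015 [3.21872784e+02 1.14139194e-01]
0.103 [321.87426029  -4.64985371]
0.104 [321.87524906  -7.84136292]
[[222, 230, 233], [226, 234, 237], [232, 239, 241], [238, 243, 245], [239, 243, 246], [240, 244, 246], [240, 243, 246], [239, 243, 246], [239, 244, 246], [239, 244, 246], [240, 244, 246], [240, 244, 246], [240, 244, 246], [239, 244, 246]]
```

```bash
D() { python3 chk.py 0.15; }
python3 -m crank '[{"dx":0.0005,"dy":0.002,"dz":0,"twist":0,"grip":-1},{"dx":0.0005,"dy":0.002,"dz":-0.0007,"twist":0,"grip":-1},{"dx":0.0005,"dy":0.002,"dz":-0.0014,"twist":0,"grip":-1},{"dx":0.0005,"dy":0.002,"dz":-0.002,"twist":0,"grip":-1},{"dx":0.0005,"dy":0.002,"dz":-0.002,"twist":0,"grip":-1}]' >/dev/null; D &&
python3 -m crank '[{"dx":0,"dy":0,"dz":-0.0005,"twist":0,"grip":-1},{"dx":0,"dy":0,"dz":-0.001,"twist":0,"grip":-1},{"dx":0,"dy":0,"dz":-0.0015,"twist":0,"grip":-1},{"dx":0,"dy":0,"dz":-0.0015,"twist":0,"grip":-1},{"dx":0,"dy":0,"dz":-0.0015,"twist":0,"grip":-1}]' >/dev/null && D &&
python3 -m crank '[{"dx":0,"dy":0,"dz":-0.0003,"twist":0,"grip":-1},{"dx":0,"dy":0,"dz":-0.0006,"twist":0,"grip":-1},{"dx":0,"dy":0,"dz":-0.001,"twist":0,"grip":-1},{"dx":0,"dy":0,"dz":-0.001,"twist":0,"grip":-1},{"dx":0,"dy":0,"dz":-0.001,"twist":0,"grip":-1}]' >/dev/null && D &&
python3 -m crank '[{"dx":0,"dy":0,"dz":-0.0003,"twist":0,"grip":-1},{"dx":0,"dy":0,"dz":-0.0006,"twist":0,"grip":-1},{"dx":0,"dy":0,"dz":-0.0009,"twist":0,"grip":-1},{"dx":0,"dy":0,"dz":-0.0009,"twist":0,"grip":-1},{"dx":0,"dy":0,"dz":-0.0009,"twist":0,"grip":-1}]' >/dev/null && D
```

```text
[ 0.5127 -0.1795  0.0701] [-0.2  1.4 -0.4] [-0.032 -0.013 -0.035]
[ 0.5128 -0.1796  0.0688] [ 0.3 -0.7 -1.1] [-0.051 -0.022 -0.022]
[ 0.5127 -0.1796  0.0678] [ 0.8  0.9 -1.4] [-0.04   0.035  0.   ]
[ 0.5127 -0.1796  0.0669] [-0.3 -0.5  0.3] [-0.035  0.099  0.008]
```

```bash
D() { python3 chk.py 1.0; }
python3 -m crank '[{"dx":0,"dy":0,"dz":-0.0002,"twist":0,"grip":-1},{"dx":0,"dy":0,"dz":-0.0005,"twist":0,"grip":-1},{"dx":0,"dy":0,"dz":-0.0005,"twist":0,"grip":-1},{"dx":0,"dy":0,"dz":-0.0005,"twist":0,"grip":-1},{"dx":0,"dy":0,"dz":-0.0005,"twist":0,"grip":-1}]' >/dev/null; D &&
python3 -m crank '[{"dx":-0.0005,"dy":0,"dz":0,"twist":0,"grip":-1},{"dx":-0.001,"dy":0,"dz":0,"twist":0,"grip":-1},{"dx":-0.0015,"dy":0,"dz":0,"twist":0,"grip":-1},{"dx":-0.002,"dy":0,"dz":0,"twist":0,"grip":-1},{"dx":-0.002,"dy":0,"dz":0,"twist":0,"grip":-1}]' >/dev/null; D &&
python3 -m crank '[{"dx":-0.0005,"dy":0,"dz":0,"twist":0,"grip":-1},{"dx":-0.001,"dy":0,"dz":0,"twist":0,"grip":-1},{"dx":-0.0015,"dy":0,"dz":0,"twist":0,"grip":-1},{"dx":-0.002,"dy":0,"dz":0,"twist":0,"grip":-1},{"dx":-0.002,"dy":0,"dz":0,"twist":0,"grip":-1}]' >/dev/null; D
```

```text
[ 0.5127 -0.1796  0.0665] [-0.6 -0.1  0.5] [-0.017  0.147 -0.006]
[ 0.5109 -0.1796  0.0665] [-0.7 -0.4  0.5] [ 0.033 -0.291 -0.004]
[ 0.5093 -0.1796  0.0666] [ 3.5 -0.3 -0.5] [-0.124 -1.142  0.006]
```

```bash
D() { python3 chk.py 3.5; }
python3 -m crank '[{"dx":-0.0005,"dy":0,"dz":0,"twist":0,"grip":-1},{"dx":-0.001,"dy":0,"dz":0,"twist":0,"grip":-1},{"dx":-0.0015,"dy":0,"dz":0,"twist":0,"grip":-1},{"dx":-0.002,"dy":0,"dz":0,"twist":0,"grip":-1},{"dx":-0.002,"dy":0,"dz":0,"twist":0,"grip":-1}]' >/dev/null; D &&
python3 -m crank '[{"dx":-0.0005,"dy":0,"dz":0,"twist":0,"grip":-1},{"dx":-0.001,"dy":0,"dz":0,"twist":0,"grip":-1},{"dx":-0.0015,"dy":0,"dz":0,"twist":0,"grip":-1},{"dx":-0.002,"dy":0,"dz":0,"twist":0,"grip":-1},{"dx":-0.002,"dy":0,"dz":0,"twist":0,"grip":-1}]' >/dev/null; D
```

```text
[ 0.5081 -0.1796  0.0668] [ 6.5 -0.9 -0.7] [-0.216 -2.255 -0.075]
[ 0.5071 -0.1796  0.0672] [ 7.4 -0.2 -1.6] [-0.267 -2.895 -0.064]
```

```bash
D() { python3 chk.py 4.5; }
python3 -m crank '[{"dx":0,"dy":0,"dz":-0.0004,"twist":0,"grip":-1},{"dx":-0.0005,"dy":0,"dz":-0.0007,"twist":0,"grip":-1},{"dx":-0.001,"dy":0,"dz":-0.0007,"twist":0,"grip":-1},{"dx":-0.0015,"dy":0,"dz":-0.0007,"twist":0,"grip":-1},{"dx":-0.0015,"dy":0,"dz":-0.0007,"twist":0,"grip":-1}]' >/dev/null; D &&
python3 -m crank '[{"dx":-0.0005,"dy":0,"dz":0,"twist":0,"grip":-1},{"dx":-0.001,"dy":0,"dz":0,"twist":0,"grip":-1},{"dx":-0.0015,"dy":0,"dz":0,"twist":0,"grip":-1},{"dx":-0.0015,"dy":0,"dz":0,"twist":0,"grip":-1},{"dx":-0.0015,"dy":0,"dz":0,"twist":0,"grip":-1}]' >/dev/null; D
```

```text
[ 0.5066 -0.1796  0.0668] [10.  -1.  -1.1] [-0.355 -3.56  -0.171]
[ 0.5055 -0.1796  0.0669] [10.  -0.4 -2.3] [-0.273 -3.874 -0.085]
```

```bash
D() { python3 chk.py 5; }
python3 -m crank '[{"dx":-0.0005,"dy":0,"dz":-0.0003,"twist":0,"grip":-1},{"dx":-0.001,"dy":0,"dz":-0.0003,"twist":0,"grip":-1},{"dx":-0.0015,"dy":0,"dz":-0.0003,"twist":0,"grip":-1},{"dx":-0.0015,"dy":0,"dz":-0.0003,"twist":0,"grip":-1},{"dx":-0.0015,"dy":0,"dz":-0.0003,"twist":0,"grip":-1}]' >/dev/null; D &&
python3 -m crank '[{"dx":-0.0005,"dy":0,"dz":0,"twist":0,"grip":-1},{"dx":-0.001,"dy":0,"dz":0,"twist":0,"grip":-1},{"dx":-0.0015,"dy":0,"dz":0,"twist":0,"grip":-1},{"dx":-0.0015,"dy":0,"dz":0,"twist":0,"grip":-1},{"dx":-0.0015,"dy":0,"dz":0,"twist":0,"grip":-1}]' >/dev/null; D
```

```text
[ 0.5025 -0.1796  0.0662] [ 5.7 -0.2 -0.7] [-0.144 -2.1   -0.062]
[ 0.4982 -0.1796  0.0654] [0.9 0.3 2.8] [ 0.024 -0.407 -0.069]
```

```bash
D() { python3 chk.py 5; }
python3 -m crank '[{"dx":-0.0005,"dy":0,"dz":0.0005,"twist":0,"grip":-1},{"dx":-0.0015,"dy":0,"dz":0.0007,"twist":0,"grip":-1},{"dx":-0.003,"dy":0,"dz":0.0007,"twist":0,"grip":-1},{"dx":-0.0045,"dy":0,"dz":0.0007,"twist":0,"grip":-1},{"dx":-0.006,"dy":0,"dz":0.0007,"twist":0,"grip":-1}]' >/dev/null; D &&
python3 - <<'E'
from h import *
snap('wrist','w6');crop('w6',240,0,160,100,5,'w6c')
E
```

```text
[ 0.4916 -0.1796  0.0656] [ 0.6 -0.3 -0.2] [-0.075 -0.068  0.02 ]
```

View pics/w6c.png

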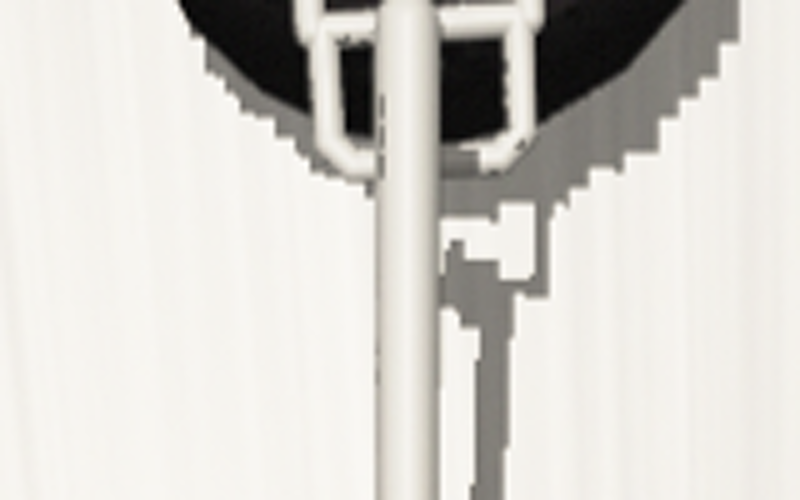

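The crop shows the clip free of the axle and still hooked on the pin, its outer bar (y≈155) at the wheel's edge. I'll keep drawing it off.

```bash
D() { python3 chk.py 5; }
python3 -m crank '[{"dx":-0.003,"dy":0,"dz":0,"twist":0,"grip":-1},{"dx":-0.006,"dy":0,"dz":0,"twist":0,"grip":-1},{"dx":-0.009,"dy":0,"dz":0,"twist":0,"grip":-1},{"dx":-0.012,"dy":0,"dz":0,"twist":0,"grip":-1},{"dx":-0.015,"dy":0,"dz":0,"twist":0,"grip":-1}]' >/dev/null; D
python3 -c "
from h import *
snap('wrist','w7');snap('scene','s7')"
python3 -m crank '[{"dx":-0.004,"dy":0,"dz":0,"twist":0,"grip":-1},{"dx":-0.008,"dy":0,"dz":0,"twist":0,"grip":-1},{"dx":-0.012,"dy":0,"dz":0,"twist":0,"grip":-1},{"dx":-0.016,"dy":0,"dz":0,"twist":0,"grip":-1},{"dx":-0.02,"dy":0,"dz":0,"twist":0,"grip":-1}]' >/dev/null; D
python3 -m crank '[{"dx":-0.004,"dy":0,"dz":0,"twist":0,"grip":-1},{"dx":-0.008,"dy":0,"dz":0,"twist":0,"grip":-1},{"dx":-0.01,"dy":0,"dz":0.005,"twist":0,"grip":-1},{"dx":-0.01,"dy":0,"dz":0.015,"twist":0,"grip":-1},{"dx":-0.01,"dy":0,"dz":0.03,"twist":0,"grip":-1}]' >/dev/null; D
python3 -m crank '[{"dx":0,"dy":0,"dz":0.02,"twist":0,"grip":-1},{"dx":0,"dy":0,"dz":0.04,"twist":0,"grip":-1},{"dx":0,"dy":0,"dz":0.06,"twist":0,"grip":-1},{"dx":0,"dy":0,"dz":0.06,"twist":0,"grip":-1},{"dx":0,"dy":0,"dz":0.06,"twist":0,"grip":-1}]' >/dev/null; D
python3 - <<'E'
from h import *
snap('wrist','w8');T=np.load('pics/w8.npy')
for n in ['w7','w8']:
    g=cv2.cvtColor(cv2.imread('pics/%s.png'%n),cv2.COLOR_BGR2GRAY)
    print(n); 
    for v in range(0,210,6): print(''.join('#' if x<80 else '+' if x<170 else '-' if x<225 else '.' for x in g[v,200:460:3]))
E
```

```text
[ 0.4772 -0.1796  0.066 ] [ 0.2 -0.8 -1.1] [-0.02   0.02  -0.008]
[ 0.4572 -0.1796  0.0661] [ 0.1  0.1 -0.7] [ 0.014  0.02  -0.023]
[ 0.4467 -0.1796  0.0958] [-0.   0.5  0.1] [-0.096 -0.086  0.011]
[ 0.4485 -0.1796  0.1575] [ 0.1  0.2 -1.8] [-0.008  0.054  0.003]
w7
##+..#+..........................++++++-.-++++++++++++++++.......................++.-##
###..#++...........................++++-..-++++++++++---.........................++.+##
###..+++........................--..--+-..--++++++++............................-++.+##
###-.+++.......................-....----..---...................................-+-.+##
###+.-#+.......................-+++++++-..---...................................++-.###
####..#+.......................-----...-..-.++..................................+#-.###
####..++.........................+.....-..-+++..................................++-.###
####-.++.........................++++-.-..---...................................++..###
####+.+++..............................-..-.....................................++..###
#####..#+..............................-.
[... 4629 characters left out ...]
################################+-+--+-++-+#########################################
###################################...........-########################################
###################################...........-########################################
###################################...........-########################################
###################################...........-########################################
###################################++.........-########################################
###################################+++-.......-########################################
###################################+++-.......-########################################
```

The clip seems to be in the tray already (about (302–320, 12–24) in w8). I'll move aside on the way back to the rest and look again.

```bash
python3 -m crank '[{"dx":0.01,"dy":0.03,"dz":0.01,"twist":0,"grip":-1},{"dx":0.02,"dy":0.05,"dz":0.02,"twist":0,"grip":-1},{"dx":0.025,"dy":0.055,"dz":0.02,"twist":0,"grip":-1},{"dx":0.025,"dy":0.055,"dz":0.02,"twist":0,"grip":-1},{"dx":0.025,"dy":0.055,"dz":0.02,"twist":0,"grip":-1}]'
python3 - <<'E'
from h import *
for f,u,v in [('w7',297,30),('w8',305,21)]: print(px2w('wrist',u,v,.006,f))
snap('wrist','w9')
c=w2px('wrist',[.575,-.18,.006],'w9').astype(int);print(c)
g=cv2.cvtColor(cv2.imread('pics/w9.png'),cv2.COLOR_BGR2GRAY)
for v in range(0,150,3): print('%3d '%v+''.join('#' if x<80 else '+' if x<170 else '-' if x<225 else '.' for x in g[v,335:500:2]))
E
```

```text
t: 19.13
eef_pos: [0.4721, -0.1244, 0.175]
ee_rot: [-3.141, 0.002, 0.034]
force: [-0.6, -0.7, -0.8]
width: 0.0136
gripper_force: 60.0
[ 0.58432208 -0.16387604  0.006     ]
[ 0.58059338 -0.16378059  0.006     ]
[388  64]
  0 ...........#########+---------------------------#####.............+++.+############
  3 ...........###########------------------------+#####+.............++-.+############
  6 ..........-+###########+---------------------######+..............++-.+############
  9 ............#############-----------------+#######-...............++-.#############
 12 ...........++##############+------------+########+................++..#############
 15 .............+##################################+.................++..#############
 18 ............+++###############################+++.................++..#############
 21 ..............++############################+++-..................++..#############
 24 .............--+++#########################++++...................++..#############
 27 ...............-+++#####################+++++-...................-++..#############

[... 2819 characters left out ...]
 .....++...................................-----------...............###############
129 .....++........-----------.......................-----++++++#######################
132 .....++..................---++#####################################################
135 -++++##############################################################################
138 ###################################################################################
141 ###################################################################################
144 ###################################################################################
147 ###################################################################################
```

Clear view: the clip lies flat in the tray, at about rows 48–81, columns 365–391, roughly 55 mm from the axle. Now I return the pick.

```bash
python3 -c "
from h import *
print(px2w('wrist',378,70,.006,'w9'))"
python3 -m crank '[{"dx":0.019,"dy":0.03,"dz":0,"twist":-4,"grip":-1},{"dx":0.038,"dy":0.06,"dz":0,"twist":-8,"grip":-1},{"dx":0.057,"dy":0.09,"dz":0,"twist":-12,"grip":-1},{"dx":0.076,"dy":0.12,"dz":0,"twist":-16,"grip":-1},{"dx":0.095,"dy":0.15,"dz":0,"twist":-20,"grip":-1}]' >/dev/null
python3 -m crank '[{"dx":0.019,"dy":0.03,"dz":0,"twist":-3,"grip":-1},{"dx":0.038,"dy":0.06,"dz":0,"twist":-3,"grip":-1},{"dx":0.057,"dy":0.09,"dz":0,"twist":-3,"grip":-1},{"dx":0.076,"dy":0.12,"dz":0,"twist":-3,"grip":-1},{"dx":0.093,"dy":0.146,"dz":0,"twist":-3,"grip":-1}]' >/dev/null
python3 -m crank '[{"dx":0,"dy":0,"dz":-0.02,"twist":0,"grip":-1},{"dx":0,"dy":0,"dz":-0.04,"twist":0,"grip":-1},{"dx":0,"dy":0,"dz":-0.05,"twist":0,"grip":-1},{"dx":0,"dy":0,"dz":-0.05,"twist":0,"grip":-1},{"dx":0,"dy":0,"dz":-0.05,"twist":0,"grip":-1}]'
```

```text
[ 0.57035306 -0.17157879  0.006     ]
t: 20.43
eef_pos: [0.6605, 0.1702, 0.1255]
ee_rot: [3.14, 0.001, -0.369]
force: [0.6, 0.5, 0.1]
width: 0.0132
gripper_force: 60.0
```

```bash
python3 -m crank '[{"dx":0,"dy":0.0015,"dz":-0.02,"twist":0,"grip":-1},{"dx":0,"dy":0.0015,"dz":-0.04,"twist":0,"grip":-1},{"dx":0,"dy":0.0015,"dz":-0.055,"twist":0,"grip":-1},{"dx":0,"dy":0.0015,"dz":-0.065,"twist":0,"grip":-1},{"dx":0,"dy":0.0015,"dz":-0.07,"twist":0,"grip":-1}]'
python3 -m crank '[{"dx":0,"dy":0,"dz":-0.004,"twist":0,"grip":-1},{"dx":0,"dy":0,"dz":-0.008,"twist":0,"grip":-1},{"dx":0,"dy":0,"dz":-0.012,"twist":0,"grip":-1},{"dx":0,"dy":0,"dz":-0.016,"twist":0,"grip":-1},{"dx":0,"dy":0,"dz":-0.018,"twist":0,"grip":-1}]'
python3 -m crank '[{"dx":0,"dy":0,"dz":-0.001,"twist":0,"grip":-1},{"dx":0,"dy":0,"dz":-0.002,"twist":0,"grip":-1},{"dx":0,"dy":0,"dz":-0.0025,"twist":0,"grip":-1},{"dx":0,"dy":0,"dz":-0.0025,"twist":0,"grip":-1},{"dx":0,"dy":0,"dz":-0.0025,"twist":0,"grip":-1}]'
```

```text
t: 20.85
eef_pos: [0.6608, 0.1724, 0.0559]
ee_rot: [3.141, 0.0, -0.368]
force: [-0.0, 0.2, -0.6]
width: 0.0133
gripper_force: 60.0
t: 21.27
eef_pos: [0.6608, 0.1729, 0.038]
ee_rot: [-3.141, -0.0, -0.368]
force: [0.1, 0.3, -0.7]
width: 0.0132
gripper_force: 60.0
t: 21.68
eef_pos: [0.6609, 0.1729, 0.0357]
ee_rot: [-3.141, -0.0, -0.368]
force: [0.2, 0.2, -1.1]
width: 0.0135
gripper_force: 60.0
```

```bash
python3 -m crank '[{"dx":0,"dy":-0.001,"dz":-0.0005,"twist":0,"grip":-1},{"dx":0,"dy":-0.001,"dz":-0.001,"twist":0,"grip":-1},{"dx":0,"dy":-0.001,"dz":-0.0012,"twist":0,"grip":-1},{"dx":0,"dy":-0.001,"dz":-0.0012,"twist":0,"grip":-1},{"dx":0,"dy":-0.001,"dz":-0.0012,"twist":0,"grip":-1}]' 20
python3 -m crank '[{"dx":0,"dy":0,"dz":0,"twist":0,"grip":-0.5},{"dx":0,"dy":0,"dz":0,"twist":0,"grip":0},{"dx":0,"dy":0,"dz":0,"twist":0,"grip":0.5},{"dx":0,"dy":0,"dz":0,"twist":0,"grip":1},{"dx":0,"dy":0,"dz":0,"twist":0,"grip":1}]'
python3 -m crank '[{"dx":0,"dy":0,"dz":0,"twist":0,"grip":1},{"dx":0,"dy":0,"dz":0,"twist":0,"grip":1},{"dx":0,"dy":0,"dz":0,"twist":0,"grip":1},{"dx":0,"dy":0,"dz":0,"twist":0,"grip":1},{"dx":0,"dy":0,"dz":0,"twist":0,"grip":1}]'
python3 -m crank '[{"dx":0,"dy":0,"dz":0.01,"twist":0,"grip":1},{"dx":0,"dy":0,"dz":0.035,"twist":0,"grip":1},{"dx":-0.005,"dy":0,"dz":0.07,"twist":0,"grip":1},{"dx":-0.01,"dy":0.005,"dz":0.1,"twist":0,"grip":1},{"dx":-0.015,"dy":0.01,"dz":0.13,"twist":0,"grip":1}]'
python3 -m crank '[{"dx":-0.007,"dy":0.006,"dz":0.027,"twist":0,"grip":1},{"dx":-0.007,"dy":0.006,"dz":0.027,"twist":0,"grip":1},{"dx":-0.007,"dy":0.006,"dz":0.027,"twist":0,"grip":1},{"dx":-0.007,"dy":0.006,"dz":0.027,"twist":0,"grip":1},{"dx":-0.007,"dy":0.006,"dz":0.027,"twist":0,"grip":1}]'
python3 - <<'E'
from h import *
snap('wrist','w10');print(arm.get_state()['eef_pos'])
A=cv2.imread('pics/w2.png',0);B=cv2.imread('pics/w10.png',0)
for f,g in [('w2',A),('w10',B)]:
    print(f)
    for v in range(6,228,6): print('%3d '%v+''.join('#' if x<80 else '+' if x<170 else '-' if x<225 else '.' for x in g[v,285:375:2]))
snap('scene','s10');a=cv2.imread('pics/scene0.png');b=cv2.imread('pics/s10.png')
d=cv2.absdiff(a,b).max(2)>60; n,l,st,ce=cv2.connectedComponentsWithStats(d.astype(np.uint8));print([(x[:5].tolist()) for x in st[1:] if x[4]>6])
E
```

```text
t: 22.1
eef_pos: [0.6608, 0.1719, 0.0344]
ee_rot: [3.142, 0.0, -0.368]
force: [-0.3, 0.4, 0.5]
width: 0.0136
gripper_force: 20.0
t: 22.52
eef_pos: [0.6608, 0.1719, 0.0345]
ee_rot: [-3.142, -0.0, -0.368]
force: [-0.2, -0.7, -0.0]
width: 0.0417
gripper_force: 0.0
t: 22.93
eef_pos: [0.6608, 0.1719, 0.0344]
ee_rot: [3.142, -0.0, -0.368]
force: [-0.5, -0.7, -0.6]
width: 0.075
gripper_force: 0.0
t: 23.35
eef_pos: [0.6457, 0.1817, 0.1668]
ee_rot: [-3.141, -0.001, -0.368]
force: [-0.0, 0.5, 0.1]
width: 0.0877
gripper_force: 0.0
t: 23.77
eef_pos: [0.6382, 0.1875, 0.1906]
ee_rot: [3.14, 0.001, -0.368]
force: [-0.3, 0.3, -0.0]
width: 0.0875
gripper_force: 0.0
[0.63823951 0.18743214 0.19020739]
w2
  6 +++++++++++++++++++++++++++++++++++++++++++++
 12 +++++++++++++++++++++++++++++++++++++++++++++
 18 +++++++++++++++++++++++++++++++++++++++++++++
 24 +++++++++++++++++++++...+++++++++++++++++++++
 30 +++++++++++++++++++++...+++++++++++++++++++++
 36 +++++++++++++++++++++...###++++++++++++++++++
 42 +++++++++++++++++++++...####+++++++++++++++++
 48 +++++++++++++++++++++...+###+++++++++++++++++
 54 +
[... 3318 characters left out ...]
, [411, 0, 7, 4, 10], [418, 0, 5, 4, 8], [455, 0, 7, 7, 17], [460, 0, 112, 78, 2642], [401, 4, 5, 3, 11], [397, 9, 7, 5, 16], [592, 15, 10, 5, 13], [595, 15, 13, 21, 94], [582, 18, 7, 6, 14], [387, 25, 13, 16, 67], [455, 28, 45, 21, 347], [545, 35, 4, 4, 8], [517, 36, 73, 41, 1146], [499, 41, 5, 5, 8], [504, 42, 5, 4, 7], [586, 49, 22, 27, 163], [480, 55, 31, 11, 104], [429, 62, 12, 12, 34], [383, 75, 58, 18, 166], [444, 78, 3, 6, 11], [409, 94, 8, 2, 9], [382, 97, 56, 15, 308], [625, 103, 9, 10, 31], [626, 121, 14, 18, 82], [379, 148, 54, 42, 930], [353, 159, 12, 13, 103], [372, 172, 6, 4, 14], [366, 176, 5, 13, 24], [401, 200, 36, 23, 111], [369, 231, 21, 15, 109], [372, 246, 22, 17, 171]]
```

The pick lies as it was found, and the scene differences are only the arm and its shadow. Handing in.

```bash
python3 -c "
from station import arm
print(arm.job_done())"
```

```text
the job is handed in; nothing more can be done
None
```

The job is handed in, though no verdict came back: the pick drew the clip out of the groove and off the wheel into the grey tray (about 58 mm from the axle), and the pick is back in its rest as found, with no sign in the pictures of any bystander being moved.

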